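# Unlatch the valve box and hold its cover open for inspection

### The job

Open the valve box of the blue hydraulic unit for inspection: press the sprung latch lever at the side of the box down until it clicks and stays down by itself, then lift the cover by its ball knob and hold it open at 50 degrees from closed. The cover falls shut if let go, so finish while still holding the knob, with the cover steady at that angle and the lever down and no longer touched. Leave the other things on the bench where they are.

Things in the scene. Friction and masses are not known exactly. Their poses are not given: they have to be found in the camera images.
- unit: Fixed hydraulic unit, light blue: base plate 420 x 300 x 12 mm; on it an open-topped valve box 180 (x) x 210 (y) mm, rim at z = 112 mm, closed by the hinged cover; behind it (+x) a motor drum with black ends, 158 mm across, along y. Origin: on the bench under the valve box's centre; x points from the robot's side to the drum, y left, z up. The latch lever is on the box's right (-y) side.
- cover (a joint): Cover angle, rad: 0 closed (level), grows as its front edge rises, to 1.4; 50 degrees = 0.873. Light-blue steel plate 5 mm thick, 187 x 214 mm, 0.45 to 0.95 kg, hinged along its rear edge (along the unit's y). Nothing holds it up: let go, it falls shut. While the latch lever is up, its claw holds a pin on the cover's right edge and the cover lifts at most 0.04 rad.
- cover_hinge (a point): Middle of the cover's hinge line: unit x = 92, y = 0, z = 117 mm; the hinge line runs along the unit's y. Its axes turn with the cover.
- cover_knob (a point): Black plastic ball knob, 32 mm across; origin at its centre, 247 mm from the hinge line in the plane of the cover (closed: unit x = -155, y = 0, z = 117 mm), on a 10 mm steel stem, 58 mm before the cover's front edge (front lip reaches 11 mm below the ball's centre). Can be gripped from above, fingers closing along the unit's y; the ball then turns between the fingers as the cover swings.
- latch (a joint): Latch lever angle, rad: 0 up (latched), grows as its front end is pressed down, stop at 0.46. Axis along the unit's y at unit x = -20, y = -135, z = 75 mm. A spring pushes it up; some 6 N on the pad takes it past a ball detent at 0.21 to 0.26 rad, where it snaps over; it then stays down by itself at about 0.39 rad, claw clear of the pin. Press to about 0.43 to be sure; 0.46 is a hard stop.
- latch_pad (a point): Black press pad on the front end of the latch lever, 42 x 40 mm, 8 mm thick; origin at the centre of its top face. Lever up: unit x = -155, y = -150, z = 119 mm, pad tilted 0.2 rad, front edge higher; at 0.43 rad: x = -161, y = -150, z = 59 mm. Press from above.
- fitting: Brass stepped fitting, 28 mm across, 36 mm tall, standing in front of the valve box; origin under its centre. Bystander.
- collar: Steel ring, 42 mm across, 18 mm tall, lying in front of the box between knob and lever; origin under its centre. Bystander.
- wrench: Steel wrench, 190 mm long, lying to the left of the unit; origin under its middle. Bystander.
- bearing_block: Dark steel bearing block 90 x 45 mm, 58 mm tall, to the right of the unit; origin under its centre. Bystander.
- oil_bottle: Closed grey bottle, 68 mm across, 170 mm tall, at the left or right of the bench; origin under its centre. Bystander.
- cup: Steel cup, 80 mm across, 85 mm tall, at the other end of the bench from the bottle; origin under its centre. Bystander.
- screwdriver: Screwdriver lying at the left near the robot; origin under its middle. Bystander.

How it is judged:
By the outcome, as a careful person would: the job done as asked, in the order asked, and still so for the second after the job is handed in, while the arm keeps its last pose, push and grip.
It also fails if it takes over 48 s, if anything falls off the work surface, if the arm or the gripper's body presses on something with over 40 N, if the wrist force passes 120 N, or if a joint passes its speed limit or range.

### The arm

A 7-joint arm with a two-finger parallel gripper is mounted at the origin on the work surface. World frame = base frame: x ahead of the robot, y to its left, z up, the work surface at z = 0. Lengths are in m, angles in rad, forces in N, time in s.
With the tool pointing down it reaches from about 0.4 to 0.85 m from the base axis. Payload 10.4 kg.
Tool frame: the origin (TCP) lies between the finger pads; the fingertips stand 19 mm ahead of it and the grasp point (between the pads) is the TCP (manip.tips_ahead is the distance from the TCP to the fingertips, in m); z points along the fingers, y is the line along which they close (so a half turn about z gives the same grasp; the last joint's range is limited). The gripper opens to 85 mm and grips with 20 to 120 N. Pads are 22 mm wide; open, the fingers measure 114 mm over their backs; the gripper's body (76 mm by 85 mm) begins 54 mm behind the grasp point. The pads swing forward as they close: fully open they stand 13 mm farther back than shut.
Start: joints at [-1.157, 0.332, -0.065, 1.46, 0.022, 1.35, -0.088], TCP at [0.264, 0.566, 0.25] pointing down, gripper open.
Joint ranges: [-2.6, 2.6], [-0.5, 2.12], [-1.47, 1.34], [0.16, 2.42], [-1.27, 4.41], [0.06, 2.06], [-2.6, 2.6]. Speed limits (rad/s): [2.22, 2.22, 2.79, 2.79, 3.14, 3.14, 3.14].

### API

Orientations are given as a unit quaternion [x, y, z, w].
In Python, from workcell import manip, viewer gives the robot as it stands.
- The arm moves only by the tool arm_command, never from a script. Its argument "series" is text: rows parted by semicolons, each of 5 numbers parted by spaces: the closure, from 0 (fully open) to 1 (shut), then the shift along the tool's x, y, z normalised to -1 to 1, where 1 is 0.4 m, then the turn about the tool's z normalised to -1 to 1, where 1 is 180 degrees. In form: jaw tx ty tz spin; .... A call has exactly 10 rows; each row shifts and turns the commanded pose from where the row before left it, along the tool's axes as they then stand; what a row does not reach is not made up. A row lasts 1/8 s, in which the tool goes at most 62.5 mm and 10.7 degrees, less where a joint would pass 70% of its speed; a pose out of reach is approached as far as the arm can. A call with a number of a shift or a turn outside -1 to 1 is refused whole. A call with a gripper value outside its range is refused whole. The fingers move at their own pace and stop on an object; "newtons" is the grip in N (left out, the last holds). Time passes only in rows, so rows that do not move let the fingers close, or fill a call up. It gives the time, the measured TCP pose, the force, the opening and the grip force at its end, in the units of the state.
- manip.get_obs(): the state, without advancing time (a new reading comes with each control period).
- viewer.camera(name): name is "side" or "top"; returns a dict with "pixels" (480x640x3 uint8, red, green, blue), "intrinsics" (3x3 intrinsics, pixels), "D" ([k1, k2, p1, p2, k3] as OpenCV has them; the pictures are not rectified), "extrinsics" (4x4, takes a point from world to camera coordinates). Camera axes: x right, y up, looking along -z (the intrinsics and any distortion apply to the point x, -y, -z); pixel columns grow to the right and rows downward; lengths in m; the calibration is good to about 2 mm. A picture is of the moment at which its call begins. There is no depth.
- manip.hand_in(): hands the job in; it is judged then, once.
The state is a dict: "clock": time; "joint_pos": joint angles; "joint_velocities": joint speeds; "tau": joint torques, N m; "position": TCP position; "ee_rot": TCP orientation; "ft_force": force on the tool from outside, world axes, zero at the start; "torque": the same for the moment, N m; "grip_width": opening from 0.0 (shut) to 1.0 (fully open); "grasp_force": force on a finger pad.
Only numpy, scipy, OpenCV 4.12 (cv2) and the standard library are available. Lean on these libraries where they do the work, as an engineer would, in place of code of your own. Each camera call takes 0.05 s, during which the arm holds its last target. There are 200 camera calls.

## Working session

There is one attempt and no reset: what is moved stays moved. The work goes in short steps, Python scripts to look and compute and a tool call to move; the robot and the scene stay as the last step left them, time stands still between calls to the robot, and variables do not carry over. Pictures are saved under pics/ and viewed, at most 10 in all, crops included, and the job is handed in when it is done.

Besides the shell and the picture viewer there is one more tool, called after ">>>" as name(argument=value, ...) on one line, values as JSON. arm_command: Moves the arm, as the interface text tells. Scaled input: -1 to 1 covers 0.4 m each way for a shift and 180 degrees each way for a turn. Its arguments: {"type":"object","properties":{"series":{"type":"string"},"newtons":{"type":"number"}},"required":["series"]}

```bash
mkdir -p pics; ls; python3 - <<'E'
from workcell import manip, viewer
import cv2,pickle
o=manip.get_obs(); print(o, manip.tips_ahead)
for n in("side","top"):
    c=viewer.camera(n); cv2.imwrite(f"pics/{n}0.png",c["pixels"][:,:,::-1]); pickle.dump(c,open(n+".pkl","wb"))
    print(n,c["intrinsics"],c["D"],c["extrinsics"])
E
```

```text
pics
{'clock': 0.0, 'joint_pos': array([-1.15663746,  0.33289828, -0.0647167 ,  1.46096352,  0.02157761,
        1.34989468, -0.08850083]), 'joint_velocities': array([-0.00080755,  0.00058231, -0.00194222,  0.00262168,  0.00083259,
       -0.00083881,  0.00060502]), 'tau': array([-1.38629268e-03, -6.25450659e+01,  4.83483437e-02, -3.91611779e+01,
        1.61100720e-02,  9.87105654e-03,  6.70662326e-08]), 'position': array([0.26421544, 0.56601045, 0.24948885]), 'ee_rot': array([ 2.16632400e-01,  9.76252971e-01, -7.21390903e-04, -1.39052835e-04]), 'ft_force': array([-0.34906835, -0.0349674 ,  0.2536984 ]), 'torque': array([-0.01641626, -0.06161361,  0.01542443]), 'grasp_force': 0.0, 'grip_width': 0.9964281036345045} 0.019
side [[492.73980013   0.         319.35246321]
 [  0.         492.73980013 243.81406756]
 [  0.           0.           1.        ]] [-0.06469671  0.          0.          0.          0.        ] [[ 0.97564229 -0.21869129  0.01721161 -0.54094757]
 [ 0.13770357  0.67162768  0.72797939 -0.16387354]
 [-0.17076255 -0.70787738  0.68538294 -1.16871215]
 [ 0.          0.          0.          1.        ]]
top [[554.87405198   0.         313.92235562]
 [  0.         554.87405198 243.9002615 ]
 [  0.           0.           1.        ]] [-0.09221115  0.          0.          0.          0.        ] [[-0.02198568 -0.9997411  -0.00586153  0.02288331]
 [ 0.98680446 -0.02264119  0.16032569 -0.57999423]
 [-0.1604169  -0.00225932  0.98704676 -1.42857613]
 [ 0.          0.          0.          1.        ]]
```

View pics/side0.png

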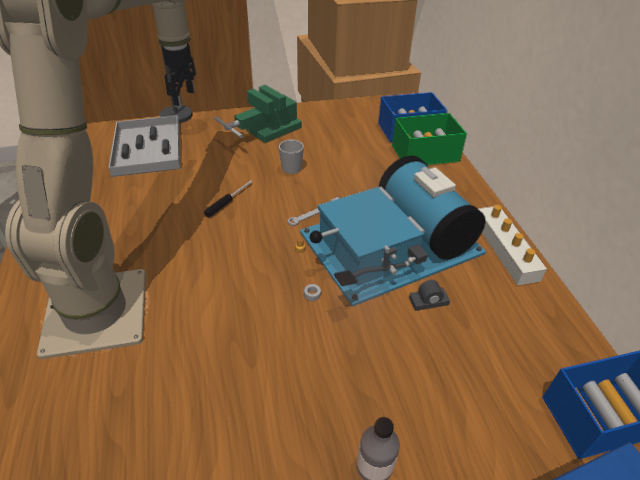

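View pics/top0.png

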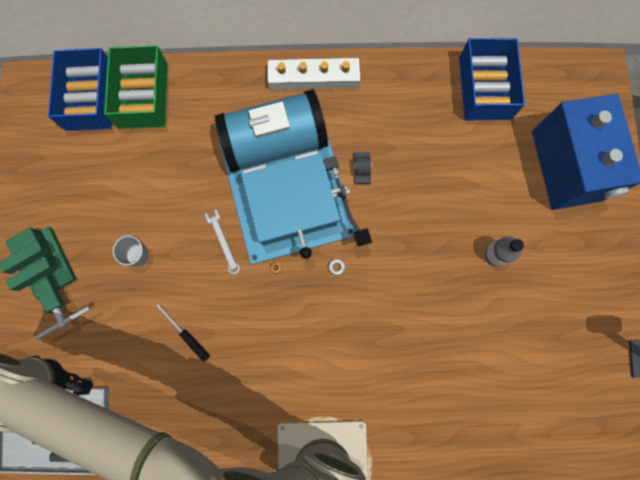

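The side view shows the knob at about (316,237) and the pad at (346,279). In the top view the knob is at (306,253) and the pad at (363,237). I'll enlarge both views to refine these.

```bash
python3 - <<'E'
import cv2,numpy as np
s=cv2.imread("pics/side0.png")[180:320,280:440]; t=cv2.imread("pics/top0.png")[140:280,220:380]
f=lambda a:cv2.resize(a,(800,700),interpolation=cv2.INTER_CUBIC)
cv2.imwrite("pics/c1.png",f(s)[100:700]); cv2.imwrite("pics/c2.png",f(t)[100:700])
E
```

```text
(no output)
```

View pics/c1.png

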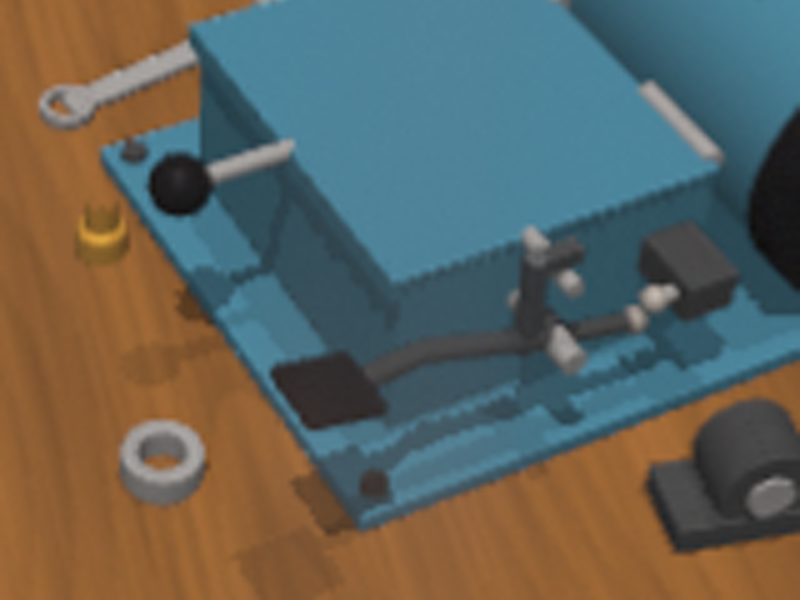

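View pics/c2.png

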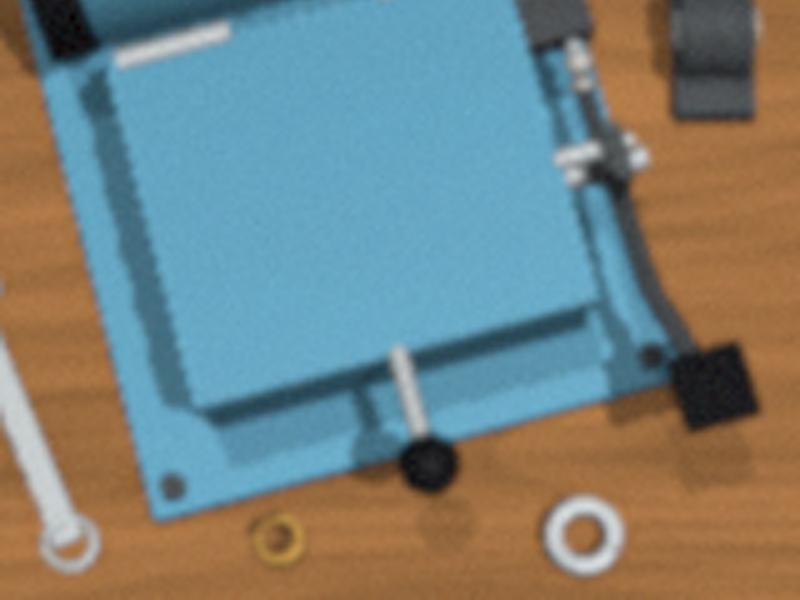

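The crops give these positions in full-picture pixels:

| Point | Side | Top |
|---|---|---|
| Knob | (315.6,236.2) | (305.4,252.4) |
| Pad | (345.2,277.2) | (362.4,237.1) |
| Cover front left corner | (318,205) | (260.6,241.7) |
| Cover front right corner | (358.4,255.5) | (339,220.2) |

```bash
cat > h.py <<'E'
import numpy as np,pickle,cv2
from scipy.optimize import least_squares
C={n:pickle.load(open(n+".pkl","rb")) for n in("side","top")}
F=np.diag([1,-1,-1.])
def proj(n,P):
    c=C[n];E=c["extrinsics"];R=F@E[:3,:3];t=F@E[:3,3]
    return cv2.projectPoints(np.atleast_2d(P).astype(float),cv2.Rodrigues(R)[0],t,c["intrinsics"],np.array(c["D"]))[0][:,0]
def tri(s,t):
    f=lambda P:np.r_[(proj("side",P)-s).ravel(),(proj("top",P)-t).ravel()]
    r=least_squares(f,[.5,0,.1]);return r.x,r.fun
E
python3 - <<'E'
from h import *
D=dict(knob=((315.6,236.2),(305.4,252.4),(-.155,0,.117)),pad=((345.2,277.2),(362.4,237.1),(-.155,-.15,.119)),
FL=((318,205),(260.6,241.7),(-.096,.107,.119)),FR=((358.4,255.5),(339,220.2),(-.096,-.107,.119)))
for k,(s,t,m) in D.items():
    x,f=tri(s,t);print(k,x.round(4),f.round(1))
M=np.array([d[2] for d in D.values()]);S=np.array([d[0] for d in D.values()]);T=np.array([d[1] for d in D.values()])
def W(p,M):
    c,s=np.cos(p[2]),np.sin(p[2]);return M@np.array([[c,-s,0],[s,c,0],[0,0,1]]).T+[p[0],p[1],p[3]]
r=least_squares(lambda p:np.r_[(proj("side",W(p,M))-S).ravel(),(proj("top",W(p,M))-T).ravel()],[.65,0,0,0])
print(r.x,r.fun.reshape(2,-1,2).round(1));print(W(r.x,M).round(4))
p=np.array(r.x)
print("pad down",W(p,np.array([[-.161,-.15,.059]])))
# bystanders
def pl(n,uv,z):
    return least_squares(lambda q:(proj(n,[q[0],q[1],z])-uv).ravel(),[.5,0]).x
print("collar",pl("top",(220+584/5,160+535/5),.018),"fitting",pl("top",(220+278/5,160+538/5),.036))
E
```

```text
knob [0.5489 0.0316 0.1174] [-0.5  0.1  0.  -0.5]
pad [ 0.5853 -0.1139  0.116 ] [-0.5  0.1  0.1 -0.6]
FL [0.5789 0.1442 0.1213] [-0.8  0.1  0.1 -0.8]
FR [ 0.6312 -0.0559  0.1189] [-1.   0.2  0.1 -1.1]
[ 6.98721695e-01  6.87761105e-02  2.46243486e-01 -4.86003967e-04] [[[-0.6  0.5]
  [-0.5 -0.5]
  [-1.  -0.2]
  [-0.6  1. ]]

 [[ 0.3 -0.2]
  [ 0.4 -0.6]
  [-1.8 -0.8]
  [ 1.1 -1.3]]]
[[ 0.5484  0.031   0.1165]
 [ 0.585  -0.1145  0.1185]
 [ 0.5795  0.1491  0.1185]
 [ 0.6317 -0.0584  0.1185]]
pad down [[ 0.57914264 -0.11594489  0.058514  ]]
collar [ 0.52061453 -0.05030763] fitting [0.52054142 0.11331459]
```

>>> arm_command(series="1 0 0 0 -0.0543; 1 0 0 0 -0.0543; 1 0 0 0 -0.0543; 1 0 0 0 -0.0543; 1 -0.026 -0.13 0 0; 1 -0.026 -0.13 0 0; 1 -0.026 -0.13 0 0; 1 -0.026 -0.13 0 0; 1 -0.026 -0.13 0 0; 1 -0.026 -0.13 0 0", newtons=40)

```text
clock: 1.35
position: [0.4012, 0.2771, 0.2501]
ee_rot: [-0.122, 0.992, 0.0, -0.0]
ft_force: [1.1, 0.6, -0.1]
grip_width: 0.001
grasp_force: 0.0
```

```bash
cat > g.py <<'E'
import sys,numpy as np
from scipy.spatial.transform import Rotation as Ro
from workcell import manip
U=(.6987,.0688,.2462)
def report(goal=None):
    o=manip.get_obs();p=o["position"];R=Ro.from_quat(o["ee_rot"]).as_matrix()
    c,s=np.cos(U[2]),np.sin(U[2]);A=np.array([[c,s],[-s,c]])
    print("t",round(o["clock"],2),"world",p.round(4),"unit",np.r_[A@(p[:2]-U[:2]),p[2]].round(4),"yaw",np.degrees(np.arctan2(R[1,1],R[0,1])).round(2),"tilt",R[:,2].round(3),"F",o["ft_force"].round(1),"w",round(o["grip_width"],3),"g",round(o["grasp_force"],1),"j7",o["joint_pos"].round(2))
    if goal is not None:
        w=np.r_[A.T@np.array(goal[:2])+U[:2],goal[2]]; print("norm move",(R.T@(w-p)/.4).round(4))
if __name__=="__main__": report([float(a) for a in sys.argv[1:4]] if len(sys.argv)>3 else None)
E
python3 g.py -.157 -.150 .25
```

```text
t 1.35 world [0.4012 0.2771 0.2501] unit [-0.2378  0.2745  0.2501] yaw 104.06 tilt [-0.  0. -1.] F [ 1.1  0.6 -0.1] w 0.001 g 0.0 j7 [-0.73  0.03  0.03  1.82 -0.    1.3   1.12]
norm move [-2.0280e-01 -1.0611e+00  2.0000e-04]
```

>>> arm_command(series="1 -0.0225 -0.118 0 0; 1 -0.0225 -0.118 0 0; 1 -0.0225 -0.118 0 0; 1 -0.0225 -0.118 0 0; 1 -0.0225 -0.118 0 0; 1 -0.0225 -0.118 0 0; 1 -0.0225 -0.118 0 0; 1 -0.0225 -0.118 0 0; 1 -0.0225 -0.118 0 0; 1 0 0 0 0")

```text
clock: 2.6
position: [0.5826, -0.1178, 0.2496]
ee_rot: [-0.12, 0.993, -0.001, -0.001]
ft_force: [-0.2, -0.0, -0.3]
grip_width: 0.0
grasp_force: 0.0
```

```bash
python3 g.py -.157 -.150 .1475; python3 - <<'E'
from workcell import viewer
import cv2
s=viewer.camera("side")["pixels"][:,:,::-1][140:320,260:440];t=viewer.camera("top")["pixels"][:,:,::-1][130:310,240:420]
import numpy as np
cv2.imwrite("pics/p1.png",cv2.resize(np.hstack([s,t]),(800,400),interpolation=cv2.INTER_CUBIC))
E
```

```text
t 2.6 world [ 0.5826 -0.1178  0.2496] unit [-0.1581 -0.1527  0.2496] yaw 103.74 tilt [-0.001 -0.002 -1.   ] F [-0.2 -0.  -0.3] w 0.0 g 0.0 j7 [-0.24  0.27  0.44  1.57 -0.12  1.33  2.02]
norm move [-0.0032  0.0072  0.2552]
```

View pics/p1.png

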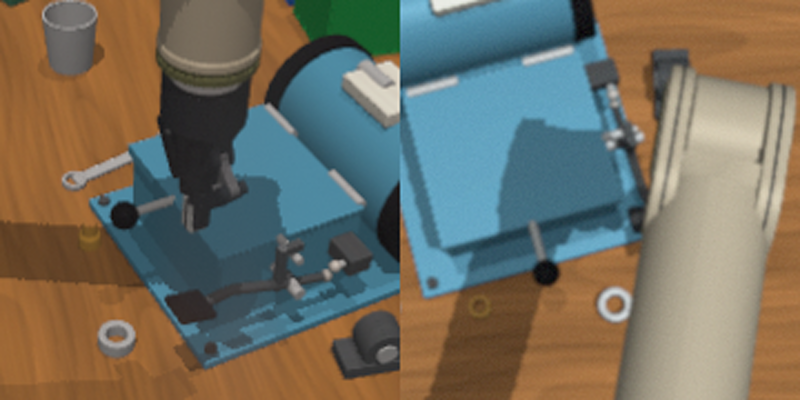

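The fingers are shut above the pad, with the tips at about (190,225) in the left half and the pad at (190,305) below them. Next I descend.

>>> arm_command(series="1 0 0.001 0.06 0; 1 0 0.001 0.06 0; 1 0 0.001 0.06 0; 1 0 0.001 0.05 0; 1 0 0 0.025 0; 1 0 0 0.01 0; 1 0 0 0.01 0; 1 0 0 0.01 0; 1 0 0 0.01 0; 1 0 0 0 0")

```text
clock: 3.95
position: [0.5823, -0.1122, 0.1327]
ee_rot: [-0.122, 0.992, -0.0, 0.0]
ft_force: [-2.5, 0.0, 5.9]
grip_width: -0.001
grasp_force: 2.6
```

```bash
python3 g.py -.160 -.150 .0765
```

```text
t 3.95 world [ 0.5823 -0.1122  0.1327] unit [-0.157  -0.1472  0.1327] yaw 104.05 tilt [ 0. -0. -1.] F [-2.5  0.   5.9] w -0.001 g 2.6 j7 [-0.22  0.37  0.41  1.71 -0.16  1.1   2.06]
norm move [ 0.0074 -0.007   0.1404]
```

>>> arm_command(series="1 0.001 -0.001 0.015 0; 1 0.001 -0.001 0.015 0; 1 0.001 -0.001 0.015 0; 1 0.001 -0.001 0.015 0; 1 0.001 -0.001 0.015 0; 1 0.001 -0.001 0.015 0; 1 0.001 -0.001 0.015 0; 1 0 0 0.015 0; 1 0 0 0.015 0; 1 0 0 0 0")

```text
clock: 5.2
position: [0.5802, -0.1153, 0.078]
ee_rot: [-0.123, 0.992, 0.0, -0.0]
ft_force: [0.6, -0.1, 2.0]
grip_width: 0.005
grasp_force: 1.0
```

```bash
python3 g.py -.161 -.150 .0765
```

```text
t 5.2 world [ 0.5802 -0.1153  0.078 ] unit [-0.1598 -0.1496  0.078 ] yaw 104.07 tilt [-0.  0. -1.] F [ 0.6 -0.1  2. ] w 0.005 g 1.0 j7 [-0.2   0.43  0.4   1.76 -0.19  0.99  2.08]
norm move [ 0.0031 -0.0009  0.0038]
```

>>> arm_command(series="1 0 0 0.004 0; 1 0 0 0 0; 1 0 0 -0.02 0; 1 0 0 -0.05 0; 1 0 0 -0.08 0; 1 0 0 -0.1 0; 1 0 0 -0.1 0; 1 0 0 -0.1 0; 1 0 0 0 0; 1 0 0 0 0")

```text
clock: 6.45
position: [0.5798, -0.1153, 0.2564]
ee_rot: [-0.122, 0.992, 0.0, -0.0]
ft_force: [0.0, 0.5, 0.1]
grip_width: -0.003
grasp_force: 0.0
```

```bash
python3 g.py -.155 0 .25; python3 - <<'E'
from workcell import viewer
import cv2
s=viewer.camera("side")["pixels"][:,:,::-1][180:320,280:440]
cv2.imwrite("pics/p2.png",cv2.resize(s,(640,560),interpolation=cv2.INTER_CUBIC))
E
```

```text
t 6.45 world [ 0.5798 -0.1153  0.2564] unit [-0.1601 -0.1496  0.2564] yaw 104.07 tilt [-0.001  0.    -1.   ] F [0.  0.5 0.1] w -0.003 g 0.0 j7 [-0.24  0.26  0.44  1.57 -0.11  1.34  2.03]
norm move [-0.0126  0.3739  0.0161]
```

View pics/p2.png

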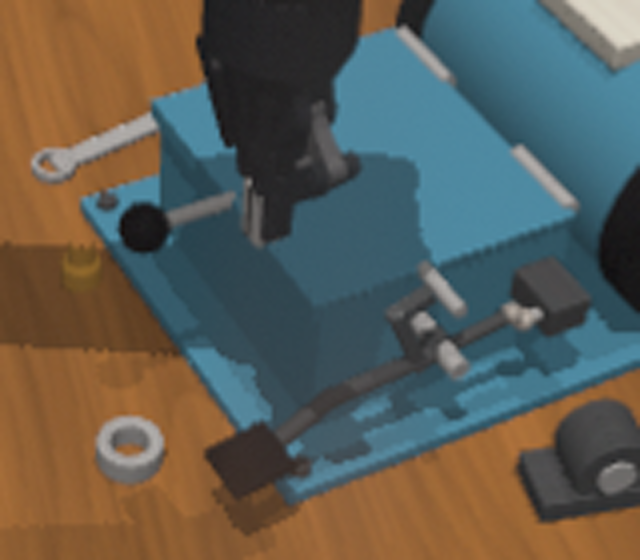

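The lever stayed down, with the pad at (255,458) and the claw clear of the cover. Now I move to the knob.

>>> arm_command(series="0 -0.003 0.0935 0 0; 0 -0.003 0.0935 0 0; 0 -0.003 0.0935 0 0; 0 -0.003 0.0935 0 0; 0 0 0 0.06 0; 0 0 0 0.08 0; 0 0 0 0.08 0; 0 0 0 0.06 0; 0 0 0 0 0; 0 0 0 0 0")

```text
clock: 7.75
position: [0.5487, 0.0309, 0.1452]
ee_rot: [-0.122, 0.992, -0.0, 0.0]
ft_force: [-0.2, -0.4, -0.1]
grip_width: 0.999
grasp_force: 0.0
```

```bash
python3 g.py -.155 0 .114; python3 - <<'E'
from workcell import viewer
import cv2,numpy as np
s=viewer.camera("side")["pixels"][:,:,::-1][170:310,250:410];t=viewer.camera("top")["pixels"][:,:,::-1][170:310,230:390]
cv2.imwrite("pics/p3.png",cv2.resize(np.hstack([s,t]),(800,350),interpolation=cv2.INTER_CUBIC))
E
```

```text
t 7.75 world [0.5487 0.0309 0.1452] unit [-0.1548 -0.0002  0.1452] yaw 104.06 tilt [ 0.  0. -1.] F [-0.2 -0.4 -0.1] w 0.999 g 0.0 j7 [-0.43  0.25  0.33  1.81 -0.09  1.09  1.75]
norm move [0.0006 0.0005 0.0781]
```

View pics/p3.png

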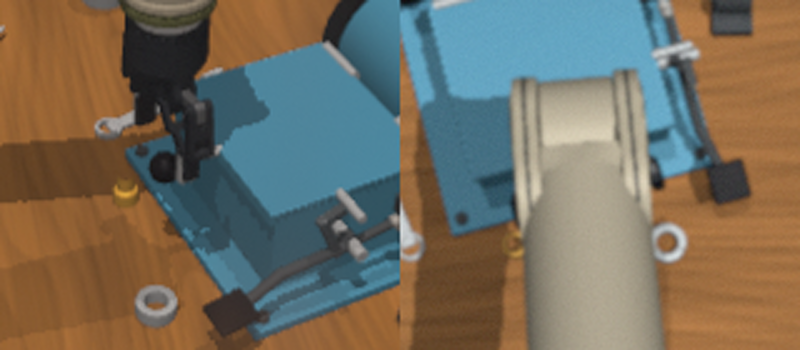

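The ball at (165,168) sits between the open fingers. I descend and close on it.

>>> arm_command(series="0 0 0 0.026 0; 0 0 0 0.026 0; 0 0 0 0.025 0; 0 0 0 0 0; 1 0 0 0 0; 1 0 0 0 0; 1 0 0 0 0; 1 0 0 0 0; 1 0 0 0 0; 1 0 0 0 0", newtons=40)

```text
clock: 9.1
position: [0.5486, 0.0312, 0.1143]
ee_rot: [-0.123, 0.992, 0.0, 0.0]
ft_force: [-3.1, 1.2, 5.7]
grip_width: 0.352
grasp_force: 39.1
```

```bash
python3 g.py -.155 0 .114
```

```text
t 9.1 world [0.5486 0.0312 0.1143] unit [-0.1548  0.0002  0.1143] yaw 104.08 tilt [ 0.     0.001 -1.   ] F [-3.1  1.2  5.7] w 0.352 g 39.1 j7 [-0.42  0.29  0.33  1.84 -0.11  1.03  1.76]
norm move [ 0.0006 -0.0004  0.0009]
```

```bash
python3 - <<'E'
import numpy as np
a=np.radians(np.r_[0,1,np.linspace(3,48,17),49.5,50]);x=-.247/.4*-np.diff(np.cos(a))*1;z=-.247/.4*np.diff(np.sin(a))
print('; '.join(f"1 {-abs(u):.4f} 0 {v:.4f} 0" for u,v in zip(x,z)))
E
```

```text
1 -0.0001 0 -0.0108 0; 1 -0.0008 0 -0.0215 0; 1 -0.0023 0 -0.0302 0; 1 -0.0038 0 -0.0301 0; 1 -0.0053 0 -0.0298 0; 1 -0.0067 0 -0.0296 0; 1 -0.0082 0 -0.0292 0; 1 -0.0096 0 -0.0287 0; 1 -0.0110 0 -0.0282 0; 1 -0.0124 0 -0.0277 0; 1 -0.0137 0 -0.0270 0; 1 -0.0150 0 -0.0263 0; 1 -0.0163 0 -0.0256 0; 1 -0.0175 0 -0.0247 0; 1 -0.0187 0 -0.0238 0; 1 -0.0199 0 -0.0229 0; 1 -0.0210 0 -0.0219 0; 1 -0.0220 0 -0.0208 0; 1 -0.0122 0 -0.0107 0; 1 -0.0041 0 -0.0035 0
```

>>> arm_command(series="1 0 0 -0.011 0; 1 -0.001 0 -0.0215 0; 1 -0.0023 0 -0.03 0; 1 -0.0038 0 -0.03 0; 1 -0.0053 0 -0.03 0; 1 -0.0067 0 -0.0296 0; 1 -0.0082 0 -0.0292 0; 1 -0.0096 0 -0.0287 0; 1 -0.011 0 -0.0282 0; 1 -0.0124 0 -0.0277 0")

```text
clock: 10.35
position: [0.572, 0.0371, 0.2209]
ee_rot: [-0.123, 0.992, 0.0, -0.0]
ft_force: [-0.3, 3.5, -5.0]
grip_width: 0.354
grasp_force: 39.7
```

```bash
python3 g.py -.1316 0 .2147
```

```text
t 10.35 world [0.572  0.0371 0.2209] unit [-1.306e-01  2.000e-04  2.209e-01] yaw 104.09 tilt [-0.  0. -1.] F [-0.3  3.5 -5. ] w 0.354 g 39.7 j7 [-0.43  0.24  0.34  1.66 -0.08  1.26  1.74]
norm move [ 0.0025 -0.0004  0.0155]
```

>>> arm_command(series="1 -0.0137 0 -0.027 0; 1 -0.015 0 -0.0263 0; 1 -0.0163 0 -0.0256 0; 1 -0.0175 0 -0.0247 0; 1 -0.0187 0 -0.0238 0; 1 -0.0199 0 -0.0229 0; 1 -0.021 0 -0.0219 0; 1 -0.022 0 -0.0208 0; 1 -0.0122 0 -0.0107 0; 1 -0.0041 0 -0.0035 0")

```text
clock: 11.6
position: [0.6343, 0.0529, 0.3036]
ee_rot: [-0.123, 0.992, 0.0, -0.0]
ft_force: [-3.1, 4.7, -2.3]
grip_width: 0.345
grasp_force: 40.2
```

```bash
python3 g.py -.0666 0 .3035; python3 - <<'E'
from workcell import viewer
import cv2,numpy as np
s=viewer.camera("side")["pixels"][:,:,::-1][100:310,270:480];t=viewer.camera("top")["pixels"][:,:,::-1][90:300,210:420]
cv2.imwrite("pics/p4.png",cv2.resize(np.hstack([s,t]),(800,400),interpolation=cv2.INTER_CUBIC))
E
```

```text
t 11.6 world [0.6343 0.0529 0.3036] unit [-6.630e-02  3.000e-04  3.036e-01] yaw 104.1 tilt [-0.  0. -1.] F [-3.1  4.7 -2.3] w 0.345 g 40.2 j7 [-0.42  0.34  0.35  1.36 -0.12  1.46  1.74]
norm move [ 0.0008 -0.0006  0.0002]
```

View pics/p4.png

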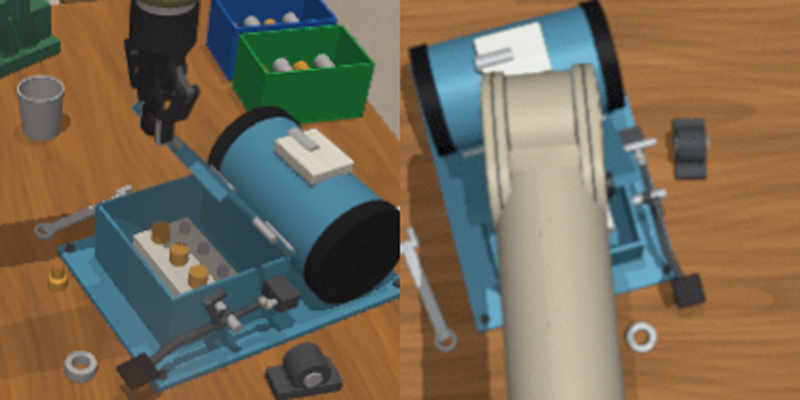

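The cover is open, the lever is still down with its pad at (137,370), and the bystanders look unmoved. I'll check the angle by overlaying projected cover outlines at 47, 50 and 53 degrees.

```bash
python3 - <<'E'
from workcell import viewer
from h import *
import cv2
im=viewer.camera("side")["pixels"][:,:,::-1][130:250,330:450]; o=np.array([330,130]);k=5
raw=cv2.resize(im,None,fx=k,fy=k,interpolation=cv2.INTER_CUBIC);c,s=np.cos(.2462),np.sin(.2462)
for d,col in((47,(0,0,255)),(50,(0,255,0)),(53,(0,255,255))):
    a=np.radians(d);P=[]
    for r,y,n in((.0,.107,.0025),(.189,.107,.0025),(.189,-.107,.0025),(.0,-.107,.0025)):
        x=.092-r*np.cos(a)+n*np.sin(a);z=.117+r*np.sin(a)+n*np.cos(a);P.append([.6987+c*x-s*y,.0688+s*x+c*y,z])
    q=((proj("side",np.array(P))-o+.5)*k).round().astype(int);print(d,q.tolist())
    cv2.polylines(raw,[q.reshape(-1,1,2)],True,col,1)
cv2.imwrite("pics/p5.png",raw)
E
```

```text
47 [[246, 283], [52, 125], [284, 369], [473, 518]]
50 [[246, 283], [65, 110], [300, 353], [473, 518]]
53 [[246, 284], [80, 96], [317, 337], [473, 518]]
```

View pics/p5.png

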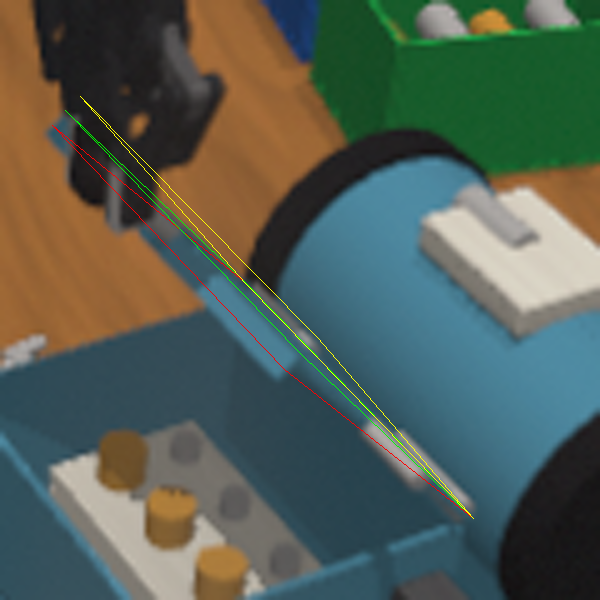

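```bash
python3 - <<'E'
from h import *
c,s=np.cos(.2462),np.sin(.2462)
for d in (46,48,50,52):
    a=np.radians(d);P=[]
    for r,y,n in((.189,.107,-.011),(.189,-.107,-.011),(.189,-.107,.0025)):
        x=.092-r*np.cos(a)-n*-np.sin(a)*1;z=.117+r*np.sin(a)+n*np.cos(a);P.append([.6987+c*x-s*y,.0688+s*x+c*y,z])
    print(d,((proj("side",np.array(P))-[330,130]+.5)*5).round(0).tolist())
E
```

```text
46 [[29.0, 150.0], [258.0, 397.0], [279.0, 374.0]]
48 [[37.0, 140.0], [268.0, 385.0], [289.0, 363.0]]
50 [[46.0, 130.0], [278.0, 374.0], [300.0, 353.0]]
52 [[55.0, 120.0], [288.0, 363.0], [311.0, 342.0]]
```

The observed lip corners at (281,377) and (48,132) match the 50 degree prediction of (278,374) and (46,130). I'll let it settle, then hand in.

>>> arm_command(series="1 0 0 0 0; 1 0 0 0 0; 1 0 0 0 0; 1 0 0 0 0; 1 0 0 0 0; 1 0 0 0 0; 1 0 0 0 0; 1 0 0 0 0; 1 0 0 0 0; 1 0 0 0 0")

```text
clock: 13.0
position: [0.634, 0.0528, 0.3033]
ee_rot: [-0.123, 0.992, 0.0, -0.0]
ft_force: [-2.9, 4.8, -2.9]
grip_width: 0.348
grasp_force: 40.2
```

```bash
python3 g.py -.0666 0 .3035; python3 -c "
from workcell import manip
print(manip.hand_in())"
```

```text
t 13.0 world [0.634  0.0528 0.3033] unit [-6.660e-02  3.000e-04  3.033e-01] yaw 104.1 tilt [-0.  0. -1.] F [-2.9  4.8 -2.9] w 0.348 g 40.2 j7 [-0.42  0.34  0.35  1.36 -0.12  1.46  1.74]
norm move [ 0.     -0.0007 -0.0005]
the job is handed in; nothing more can be done
None
```

The job is handed in at 13 s: the latch lever is down and untouched, and the arm holds the cover steady by its knob at about 50° (checked in the side camera view), with the bystanders apparently unmoved; no verdict came back.

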